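Nest the three desk pots into a stepped desk tidy

ROBOT

A 7-joint arm with a two-finger parallel gripper is mounted at the origin on the work surface. World frame = base frame: x ahead of the robot, y to its left, z up, the work surface at z = 0. Lengths are in mm, angles in rad, forces in N, time in s.
With the tool pointing down it reaches from about 425 to 875 mm from the base axis. Payload 8.4 kg.
Tool frame: the origin (TCP) lies at the very end of the fingers, on their centre line; the grasp point (between the pads) lies 19 mm behind it (manip.grasp_offset is the distance from the TCP to the grasp point, in mm); z points along the fingers, y is the line along which they close (so a half turn about z gives the same grasp; the last joint's range is limited). The gripper opens to 85 mm and grips with 20 to 120 N. Pads are 22 mm wide; open, the fingers measure 114 mm over their backs; the gripper's body (76 mm by 85 mm) begins 54 mm behind the grasp point. The pads swing forward as they close: fully open they stand 13 mm farther back than shut.
Start: joints at [-1.248, 0.333, 0.04, 1.465, -0.013, 1.343, -0.059], TCP at [266.11, 593, 231.308] pointing down, gripper open.
Joint ranges: [-2.58, 2.58], [-0.38, 2.09], [-1.3, 1.39], [0.25, 2.4], [-1.5, 4.64], [0.08, 2.09], [-2.65, 2.65]. Speed limits (rad/s): [2.22, 2.22, 2.79, 2.79, 3.14, 3.14, 3.14].

INTERFACE

Orientations are given as a 3x3 rotation matrix whose columns are the frame's x, y, z axes.
In Python, from workcell import manip gives the robot as it stands.
- The arm moves only by the shell command python3 -m pendant 'ROWS'. ROWS is text: rows parted by semicolons, each of 7 numbers parted by spaces: the shift along the world's x, y, z normalised to -1 to 1, where 1 is 25 mm, then the turn, a rotation vector about the world's x, y, z normalised to -1 to 1, where 1 is pi/2 rad, then the closure, from -1 (fully open) to 1 (shut). In form: x y z wx wy wz grip; .... A call has exactly 5 rows; each row shifts and turns the commanded pose from where the row before left it; what a row does not reach is not made up. A row lasts 1/10 s, in which the tool goes at most 50 mm and 8.59 degrees, less where a joint would pass 70% of its speed; a pose out of reach is approached as far as the arm can. A call with a number of a shift or a turn outside -1 to 1 is refused whole. A call with a gripper value outside its range is refused whole. The fingers move at their own pace and stop on an object; the grip force is fixed at half the most. Time passes only in rows, so rows that do not move let the fingers close, or fill a call up. It gives the time, the measured TCP pose, the force, the opening and the grip force at its end, in the units of the state.
- manip.sense(): the state, without advancing time (a new reading comes with each control period).
- manip.capture(name): name is "side" or "top"; returns a dict with "frame" (420x560x3 uint8, red, green, blue), "fx", "fy", "cx", "cy" (pixels), "T" (4x4, takes a point from camera to world coordinates). Camera axes: x right, y down, z forward; pixel columns grow to the right and rows downward; lengths in mm; the calibration is good to about 2 mm. A picture is of the moment at which its call begins. There is no depth.
- manip.finish_job(): hands the job in; it is judged then, once.
The state is a dict: "time_s": time; "joint_positions": joint angles; "joint_vel": joint speeds; "effort": joint torques, N m; "eef_pos": TCP position; "ee_rot": TCP orientation; "contact_force": force on the tool from outside, world axes, zero at the start; "wrist_torque": the same for the moment, N m; "grip_width": finger opening in mm; "grip_force": force on a finger pad.
Only numpy, scipy, OpenCV 4.12 (cv2) and the standard library are available. Lean on these libraries where they do the work, as an engineer would, in place of code of your own. Each camera call takes 0.05 s, during which the arm holds its last target. There are 200 camera calls.

TASK

Put the desk tidy together: take the yellow pot out of its sloped stand and stand it inside the red tub, then take the slim blue pot out of its stand and stand it inside the yellow pot. Lower each pot in until it stands upright on the floor of the one around it, do not drop it in, and leave the red tub where it stands and everything else on the desk undisturbed.

Things in the scene. Friction and masses are not known exactly. Their poses are not given: they have to be found in the camera images.
- tub: the red tub, the outer and widest pot: round, open on top, 92 mm outside diameter, 60 mm tall, wall 5 mm (82 mm inside), floor 5 mm thick; stands loose and upright on the desk. Origin: centre of its underside, z up its axis
- wide_pot: the yellow pot, middle size: straight round tube shape, closed at the bottom, open on top, 64 mm outside diameter, 105 mm tall, wall 3.5 mm (57 mm inside), floor 5 mm thick, about 0.15 kg; at the start it leans 30 degrees in its stand, mouth towards the robot, its upper 47 mm free of the stand all round. Origin: centre of its underside, z along its axis to the mouth
- slim_pot: the blue pot, slimmest and tallest: straight round, closed at the bottom, open on top, 46 mm outside diameter, 145 mm tall, wall 3.5 mm, floor 5 mm thick, about 0.12 kg; leans 30 degrees in its stand, mouth towards the robot, its upper 87 mm free of the stand. Origin: centre of its underside, z along its axis to the mouth
- stand_wide: fixed black sloped stand of the yellow pot, 80 mm wide (y), 120 mm long (x), up to 66 mm tall; the pot lies on its sloping plate, foot on a ledge, between two low cheeks, and comes out along the pot's own axis. Origin: centre of its underside; its -x side is the one over which the pot's mouth leans
- stand_slim: fixed black sloped stand of the blue pot, the same but 62 mm wide. Origin: centre of its underside
- stamp: bystander, not to be disturbed: red rubber stamp, base 50 x 36 mm, dark wooden knob, 56 mm tall. Origin: centre of its underside
- tape_roll: bystander, not to be disturbed: clear roll of tape lying flat, 54 mm across, 24 mm tall. Origin: centre of its underside
- brass_dish: bystander, not to be disturbed: brass dish, 92 mm across, 18 mm tall. Origin: centre of its underside
- stapler: bystander, not to be disturbed: black stapler, 130 mm long along its y, about 47 mm tall. Origin: centre of its underside
- calculator: bystander, not to be disturbed: grey calculator, 140 (x) x 90 (y) x 17 mm. Origin: centre of its underside
- glue_jar: bystander, not to be disturbed: amber jar with white cap, 60 mm across, 85 mm tall. Origin: centre of its underside
- eraser_box: bystander, not to be disturbed: green box, 60 (x) x 100 (y) x 35 mm. Origin: centre of its underside
There are look-alikes about, which are no part of the job. Several things have the shape of the slim_pot; the one meant has the colours described above.

How it is judged (in metres and radians):
On the way, in this order (a step that is already met when the one before it is completed fails the run):
1. the yellow pot stands upright on the floor of the red tub (horizontal distance between wide_pot and tub below 0.015 m and z of wide_pot in the frame of tub between 0 and 0.01 m and angle between wide_pot's own z axis and vertical below 0.12 rad), for 0.2 s.
2. the blue pot stands upright on the floor of the yellow pot (horizontal distance between slim_pot and wide_pot below 0.012 m and z of slim_pot in the frame of wide_pot between 0 and 0.01 m and angle between slim_pot's own z axis and vertical below 0.12 rad), for 0.2 s.
At the end, for the whole second after the job is handed in: Red tub upright, within 40 mm of its start; yellow pot in it, blue pot in the yellow; each underside under 10 mm above that of the one around it, upright within 0.12 rad, axes within 15 mm (yellow in red) and 12 mm (blue in yellow); all at rest (all of step 1 and all of step 2 and linear speed of each of tub, wide_pot, slim_pot below 0.02 m/s and angle between tub's own z axis and vertical below 0.06 rad and distance of tub from where it was at the start of the episode below 0.04 m); the robot touches nothing.
It fails at once if a pot falls freely (faster than 0.75 m/s, out of the fingers) ((linear speed of wide_pot above 0.75 m/s and contact force between the fingers and wide_pot below 0.2 N) or (linear speed of slim_pot above 0.75 m/s and contact force between the fingers and slim_pot below 0.2 N)).
It fails at once if the red tub is pushed more than 40 mm or tipped over (distance of tub from where it was at the start of the episode above 0.04 m or angle between tub's own z axis and vertical above 0.5 rad).
It fails at once if a bystander is moved more than 25 mm (distance of any of stamp, tape_roll, brass_dish, stapler, calculator, glue_jar, eraser_box from where it was at the start of the episode above 0.025 m).
It also fails if it takes over 69 s, if anything falls off the work surface, if the arm or the gripper's body presses on something with over 40 N, if the wrist force passes 120 N, or if a joint passes its speed limit or range.

## Working session

There is one attempt and no reset: what is moved stays moved. The work goes in short steps, Python scripts to look and compute and a shell command to move; the robot and the scene stay as the last step left them, time stands still between calls to the robot, and variables do not carry over. Pictures are saved under pics/ and viewed, at most 10 in all, crops included, and the job is handed in when it is done.

```bash
mkdir -p pics; python3 - <<'E'
from workcell import manip
import cv2,numpy as np
for n in("side","top"):
    c=manip.capture(n); np.savez(f"{n}0.npz",**c)
    cv2.imwrite(f"pics/{n}0.png",c["frame"][:,:,::-1])
    print(n,c["fx"],c["fy"],c["cx"],c["cy"],np.round(c["T"],3).tolist())
s=manip.sense();print(s)
E
```

```text
side 451.3718208206552 451.3718208206552 281.30930304137513 209.19253868165572 [[0.977, -0.099, 0.187, 334.163], [-0.21, -0.549, 0.809, -1119.313], [0.023, -0.83, -0.557, 766.017], [0.0, 0.0, 0.0, 1.0]]
top 470.9351914254275 470.9351914254275 277.18248078988245 215.20995042355855 [[-0.023, -0.983, 0.181, 372.431], [-1.0, 0.023, -0.001, -78.881], [-0.003, -0.181, -0.983, 1089.738], [0.0, 0.0, 0.0, 1.0]]
{'time_s': 0.1, 'joint_positions': array([-1.2481774 ,  0.33386665,  0.03988729,  1.46615053, -0.01338039,
        1.34335233, -0.05855435]), 'joint_vel': array([ 1.04185087e-03, -7.23858690e-04,  1.89728679e-03, -2.41712824e-03,
       -1.75239483e-05, -1.74136540e-03,  3.56642264e-04]), 'effort': array([ 5.31479061e-03, -6.60018969e+01,  1.37162827e+00, -4.06471717e+01,
        1.73181121e-02,  9.09103925e-03, -3.95621242e-06]), 'eef_pos': array([265.99007257, 592.62816658, 230.5091709 ]), 'ee_rot': array([[-9.12313710e-01,  4.09491687e-01, -5.02579882e-04],
       [ 4.09491976e-01,  9.12312606e-01, -1.42510075e-03],
       [-1.25056950e-04, -1.50594139e-03, -9.99998858e-01]]), 'contact_force': array([ 0.47270604, -0.53789386,  0.82344831]), 'wrist_torque': array([-0.01367616, -0.04190993, -0.02253957]), 'grip_force': 0.0, 'grip_width': 85.457988879024}
```

View pics/side0.png

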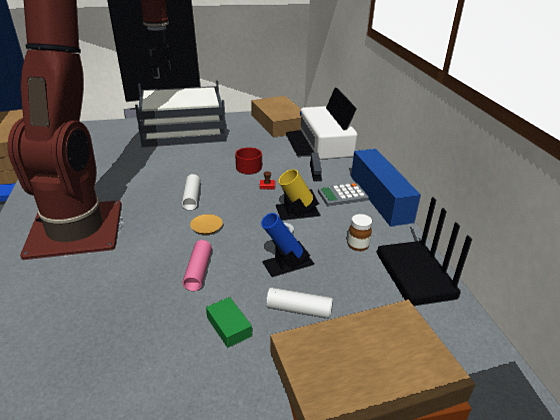

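View pics/top0.png

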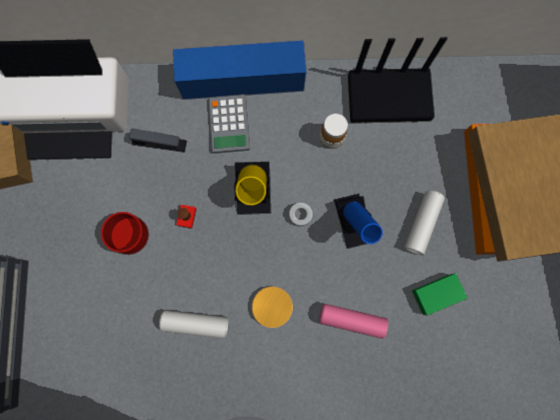

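```bash
python3 - <<'E'
import cv2,numpy as np
s=cv2.imread("pics/side0.png");t=cv2.imread("pics/top0.png")
c=lambda im,x,y,w,h:cv2.resize(im[y:y+h,x:x+w],(400,300),interpolation=cv2.INTER_CUBIC)
cv2.imwrite("pics/c0.png",np.vstack([np.hstack([c(s,260,160,80,60),c(s,250,205,80,60)]),np.hstack([c(t,210,155,80,60),c(t,325,190,80,60)])]))
for n,im in(("side",s),("top",t)):
    h=cv2.cvtColor(im,cv2.COLOR_BGR2HSV)
    for k,lo,hi in(("red",(0,150,40),(6,255,255)),("yel",(22,150,40),(32,255,255)),("blu",(105,150,40),(125,255,255))):
        m=cv2.inRange(h,lo,hi)
        nn,_,st,ce=cv2.connectedComponentsWithStats(m)
        print(n,k,[(st[i].tolist(),ce[i].round(1).tolist()) for i in range(1,nn) if st[i][4]>60])
E
```

```text
side red [([24, 0, 20, 44, 321], [31.6, 22.6]), ([48, 0, 25, 46, 286], [59.0, 26.8]), ([21, 50, 34, 66, 458], [32.9, 77.0]), ([57, 52, 13, 35, 119], [61.8, 67.4]), ([48, 104, 10, 17, 72], [51.7, 112.2]), ([13, 117, 46, 53, 671], [37.3, 143.3]), ([236, 148, 26, 26, 578], [248.1, 160.2]), ([27, 174, 56, 45, 675], [52.5, 197.5]), ([260, 180, 15, 9, 116], [267.1, 184.4]), ([21, 201, 100, 58, 1289], [73.0, 236.8])]
side yel [([279, 170, 34, 37, 735], [295.4, 187.1])]
side blu [([0, 0, 23, 111, 1890], [8.9, 62.5]), ([351, 149, 69, 77, 3101], [385.1, 187.2]), ([0, 183, 15, 19, 183], [5.2, 190.8]), ([261, 213, 42, 46, 873], [281.1, 234.6])]
top red [([176, 205, 20, 23, 232], [186.7, 216.9]), ([101, 212, 47, 42, 1533], [123.8, 232.9])]
top yel [([235, 164, 32, 42, 1072], [251.1, 185.0])]
top blu [([174, 41, 132, 57, 6356], [239.7, 69.1]), ([343, 201, 40, 43, 970], [362.3, 222.3])]
```

View pics/c0.png

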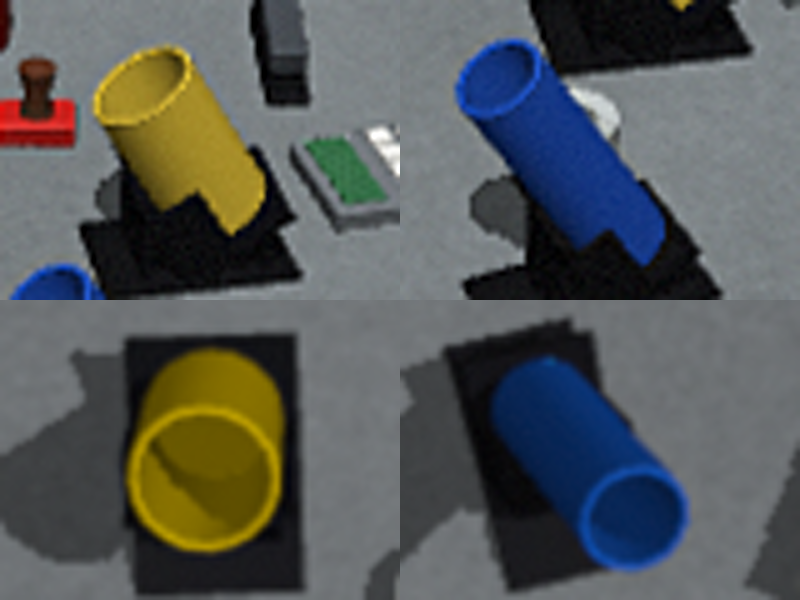

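The top view shows the tub at (124,233), the yellow mouth at (250.5,190), and the blue mouth at (371,233). In the side view the yellow mouth is at (288,177) and the blue mouth at (269.6,220). I'll triangulate the mouths and get the axes next.

```bash
cat > h.py <<'E'
import cv2,numpy as np
from scipy.optimize import brentq
def ray(c,u,v):
    d=c["T"][:3,:3]@np.array([(u-c["cx"])/c["fx"],(v-c["cy"])/c["fy"],1.]); return c["T"][:3,3],d/np.linalg.norm(d)
def tri(r):
    A=sum(np.eye(3)-np.outer(d,d) for o,d in r);b=sum((np.eye(3)-np.outer(d,d))@o for o,d in r)
    p=np.linalg.solve(A,b);return p,[np.linalg.norm(np.cross(p-o,d)) for o,d in r]
def plane(c,u,v,z):
    o,d=ray(c,u,v);return o+d*(z-o[2])/d[2]
E
python3 - <<'E'
from h import *
C={n:dict(np.load(n+"0.npz")) for n in("side","top")}
M={"yel":dict(side=((288.1,176.8),(73+60,105+92)),top=((250.5,190.1),(7.5,-57))),
   "blu":dict(side=((269.6,220.2),(np.cos(np.radians(49.5)),np.sin(np.radians(49.5)))),top=((371.3,232.8),(-np.cos(np.radians(52.5)),-np.sin(np.radians(52.5)))))}
for k,v in M.items():
    p,e=tri([ray(C[n],*v[n][0]) for n in v]);print(k,"mouth",p.round(1),np.round(e,1))
    N=[]
    for n in v:
        m,d=np.array(v[n][0]),np.array(v[n][1]);d=d/np.hypot(*d)
        nn=np.cross(ray(C[n],*m)[1],ray(C[n],*(m+20*d))[1]);nn/=np.linalg.norm(nn);N.append(nn)
        ax=lambda a:np.array([-.5*np.cos(a),-.5*np.sin(a),.866])
        f=lambda a:nn@ax(a)
        g=np.radians(np.arange(-60,61,2));print(n,"yaw",[round(np.degrees(brentq(f,a,b)),1) for a,b in zip(g,g[1:]) if f(a)*f(b)<0])
    a=np.cross(*N);a/=np.linalg.norm(a);a*=np.sign(a[2]);print("axis",a.round(3),"tilt",np.degrees(np.arccos(a[2])).round(1),"yaw",np.degrees(np.arctan2(-a[1],-a[0])).round(1))
for n,c in C.items():
    h=cv2.cvtColor(c["frame"],cv2.COLOR_RGB2HSV);m=cv2.inRange(h,(0,150,40),(6,255,255))
    x,y,w,hh=dict(side=(234,146,30,30),top=(98,209,52,48))[n]
    mm=np.zeros_like(m);mm[y:y+hh,x:x+w]=m[y:y+hh,x:x+w]
    ct=np.vstack(cv2.findContours(mm,cv2.RETR_EXTERNAL,cv2.CHAIN_APPROX_NONE)[0])[:,0]
    P=np.array([plane(c,a,b,60)[:2] for a,b in ct]);o=c["T"][:2,3]
    u=P.mean(0)-o;u/=np.linalg.norm(u);w=np.array([-u[1],u[0]])
    cc=u*((P@u).max()-46+.8)+w*((P@w).max()+(P@w).min())/2
    print(n,"tub",cc.round(1),"width",np.ptp(P@w).round(1))
# stand corners top (z~4)
c=C["top"]
q=lambda u,v,x,y:(x+u/5-.4,y+v/5-.4)
for nm,pts in(("yel",[(125,338,0),(135,595-300+0,0)]),):pass
def co(name,L,x0,y0,ox,oy):
    print(name,[plane(c,x0+(u-ox)/5-.4,y0+(v-oy)/5-.4,4)[:2].round(1).tolist() for u,v in L])
co("ystand",[(135,595),(303,590),(296,335),(125,338)],210,155,0,300)
co("bstand",[(510,590),(607,568),(445,350),(595,330)],325,190,400,300)
E
```

```text
yel mouth [605.4 -24.9 122.1] [0.8 0.8]
side yaw []
top yaw [np.float64(0.8)]
axis [-0.514 -0.004  0.858] tilt 30.9 yaw 0.5
blu mouth [ 504.2 -268.2  151.8] [0.8 0.8]
side yaw []
top yaw [np.float64(9.3)]
axis [-0.526 -0.109  0.844] tilt 32.5 yaw 11.8
side tub [532.2 257.8] width 86.0
top tub [533.9 266.3] width 89.0
ystand [[578.9, 15.0], [579.4, -63.9], [703.8, -63.1], [704.2, 18.8]]
bstand [[492.7, -238.9], [501.9, -284.4], [607.0, -214.0], [615.0, -285.2]]
```

```bash

python3 -m pendant '0.48 -0.99 0 0 0 0.056 -1; 0.48 -0.99 0 0 0 0.056 -1; 0.48 -0.99 0 0 0 0.056 -1; 0.48 -0.99 0 0 0 0.056 -1; 0.48 -0.99 0 0 0 0.056 -1'
python3 -m pendant '0.48 -0.99 0 0 0 0 -1; 0.48 -0.99 0 0 0 0 -1; 0.48 -0.99 0 0 0 0 -1; 0.48 -0.99 0 0 0 0 -1; 0.48 -0.99 0 0 0 0 -1'
python3 -m pendant '0.48 -0.99 0 0 -0.067 0 -1; 0.48 -0.99 0 0 -0.067 0 -1; 0.48 -0.99 0 0 -0.067 0 -1; 0.48 -0.99 0 0 -0.067 0 -1; 0.48 -0.99 0 0 -0.067 0 -1'
python3 -m pendant '0.48 -0.99 0 0 0 0 -1; 0.48 -0.99 0 0 0 0 -1; 0.48 -0.99 0 0 0 0 -1; 0.48 -0.99 0 0 0 0 -1; 0.48 -0.99 0 0 0 0 -1'
python3 -m pendant '0.48 -0.99 0 0 0 0 -1; 0.48 -0.99 0 0 0 0 -1; 0.48 -0.99 0 0 0 0 -1; 0.48 -0.99 0 0 0 0 -1; 0 0 0 0 0 0 -1'
python3 - <<'E'
from h import *
from workcell import manip
import cv2
s=manip.sense();print(s["time_s"],s["eef_pos"].round(1),s["ee_rot"].round(3).tolist(),s["joint_positions"].round(2))
d=np.array([-.5,-.01,.866]);m=np.array([605.4,-24.9,122.1])
print("pre(+60)",m+60*d-s["eef_pos"],"grasp",m-42*d)
E
```

```text
time_s: 0.6
eef_pos: [326.4, 468.0, 230.9]
ee_rot: [[-1.0, -0.022, -0.0], [-0.022, 1.0, -0.001], [0.0, -0.001, -1.0]]
contact_force: [0.9, 0.2, 0.2]
grip_width: 85.3
grip_force: 0.0
time_s: 1.1
eef_pos: [386.3, 344.3, 231.0]
ee_rot: [[-1.0, -0.018, -0.0], [-0.018, 1.0, -0.0], [0.0, -0.0, -1.0]]
contact_force: [-0.3, -0.1, -0.1]
grip_width: 85.6
grip_force: 0.0
time_s: 1.6
eef_pos: [446.3, 221.0, 231.5]
ee_rot: [[-0.862, -0.016, 0.506], [-0.018, 1.0, 0.001], [-0.506, -0.009, -0.863]]
contact_force: [0.2, -1.1, 0.2]
grip_width: 85.1
grip_force: 0.0
time_s: 2.1
eef_pos: [506.2, 96.7, 231.1]
ee_rot: [[-0.865, -0.015, 0.502], [-0.018, 1.0, -0.0], [-0.502, -0.009, -0.865]]
contact_force: [-0.1, 0.2, 0.1]
grip_width: 85.4
grip_force: 0.0
time_s: 2.6
eef_pos: [554.8, -4.5, 231.3]
ee_rot: [[-0.865, -0.011, 0.502], [-0.014, 1.0, -0.002], [-0.502, -0.009, -0.865]]
contact_force: [0.5, -0.6, -0.3]
grip_width: 85.4
grip_force: 0.0
2.6 [554.8  -4.5 231.3] [[-0.865, -0.011, 0.502], [-0.014, 1.0, -0.002], [-0.502, -0.009, -0.865]] [-0.79 -0.31  0.57  2.17  0.4   0.75  1.17]
pre(+60) [ 20.63509019 -21.00550735 -57.25008659] grasp [626.4   -24.48   85.728]
```

```bash

python3 -m pendant '0.275 -0.28 -0.763 0 0 0 -1; 0.275 -0.28 -0.763 0 0 0 -1; 0.275 -0.28 -0.763 0 0 0 -1; 0 0 0 0 0 0 -1; 0 0 0 0 0 0 -1'
python3 -m pendant '0.28 0.005 -0.485 0 0 0 -1; 0.28 0.005 -0.485 0 0 0 -1; 0.28 0.005 -0.485 0 0 0 -1; 0.28 0.005 -0.485 0 0 0 -1; 0.28 0.005 -0.485 0 0 0 -1'
python3 - <<'E'
from workcell import manip
import cv2,numpy as np
a=[]
for n,(x,y) in(("side",(250,130)),("top",(200,140))):
    f=manip.capture(n)["frame"][y:y+90,x:x+100,::-1];a.append(cv2.resize(f,(400,360),interpolation=cv2.INTER_CUBIC))
cv2.imwrite("pics/g1.png",np.hstack(a));print(manip.sense()["joint_positions"].round(2))
E
```

```text
time_s: 3.1
eef_pos: [574.3, -21.4, 174.0]
ee_rot: [[-0.865, -0.016, 0.501], [-0.018, 1.0, -0.0], [-0.501, -0.009, -0.865]]
contact_force: [0.1, -0.2, 0.0]
grip_width: 85.7
grip_force: 0.0
time_s: 3.6
eef_pos: [610.5, -19.8, 114.3]
ee_rot: [[-0.864, -0.017, 0.503], [-0.019, 1.0, 0.002], [-0.503, -0.007, -0.864]]
contact_force: [-0.6, 0.9, 0.7]
grip_width: 85.3
grip_force: 0.0
[-0.9   0.04  0.87  2.2  -0.04  0.39  1.59]
```

View pics/g1.png

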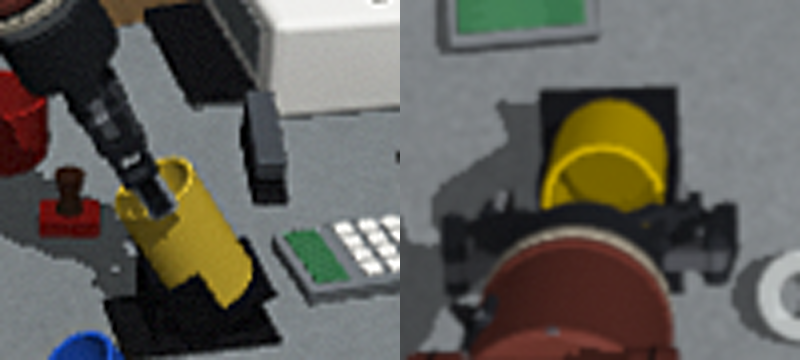

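The fingers straddle the yellow rim about 4 mm to the left of centre (fingers 443–737, pot 543–668 in the right half). I'll correct that, go down and close.

```bash

python3 -m pendant '0 -0.19 0 0 0 0 -1; 0.21 0 -0.38 0 0 0 -1; 0.21 0 -0.38 0 0 0 -1; 0.21 0 -0.38 0 0 0 -1; 0 0 0 0 0 0 -1'
python3 -m pendant '0 0 0 0 0 0 1; 0 0 0 0 0 0 1; 0 0 0 0 0 0 1; 0 0 0 0 0 0 1; 0 0 0 0 0 0 1'
python3 -m pendant '0 0 0 0 0 0 1; 0 0 0 0 0 0 1; 0 0 0 0 0 0 1; 0 0 0 0 0 0 1; 0 0 0 0 0 0 1'
```

```text
time_s: 4.2
eef_pos: [625.3, -26.0, 85.0]
ee_rot: [[-0.865, -0.016, 0.502], [-0.018, 1.0, 0.001], [-0.502, -0.008, -0.865]]
contact_force: [-0.5, 0.5, 0.8]
grip_width: 85.5
grip_force: 0.0
time_s: 4.7
eef_pos: [625.7, -26.0, 86.4]
ee_rot: [[-0.864, -0.016, 0.503], [-0.017, 1.0, 0.001], [-0.503, -0.007, -0.864]]
contact_force: [-10.5, 0.8, 13.5]
grip_width: 63.6
grip_force: 61.3
time_s: 5.2
eef_pos: [625.7, -26.0, 86.4]
ee_rot: [[-0.864, -0.016, 0.503], [-0.017, 1.0, 0.001], [-0.503, -0.007, -0.864]]
contact_force: [-10.3, 1.4, 13.9]
grip_width: 64.2
grip_force: 61.3
```

```bash

python3 -m pendant '-0.16 -0.003 0.277 0 0 0 1; -0.32 -0.006 0.554 0 0 0 1; -0.32 -0.006 0.554 0 0 0 1; -0.32 -0.006 0.554 0 0 0 1; -0.32 -0.006 0.554 0 0 0 1'
python3 -m pendant '-0.32 -0.006 0.554 0 0 0 1; -0.2 0 0.4 0 0 0 1; 0 0 0.4 0 0.067 0 1; 0 0 0.4 0 0.067 0 1; 0 0 0.2 0 0.067 0 1'
python3 -m pendant '0 0.4 0 0 0.067 0 1; 0 0.6 0 0 0.067 0 1; -0.13 0.8 0 0 0 0 1; -0.13 0.8 0 0 0 0 1; -0.13 0.8 0 0 0 0 1'
python3 - <<'E'
from h import *
from workcell import manip
a=[]
for n,(x,y) in(("side",(215,110)),("top",(90,150))):
    c=manip.capture(n);np.savez(n+"1.npz",**c);f=c["frame"][y:y+112,x:x+150,::-1];a.append(cv2.resize(f,(400,300),interpolation=cv2.INTER_CUBIC))
cv2.imwrite("pics/g2.png",np.hstack(a));print(manip.sense()["joint_positions"].round(2))
E
```

```text
time_s: 5.7
eef_pos: [589.0, -27.0, 148.2]
ee_rot: [[-0.864, -0.015, 0.503], [-0.018, 1.0, 0.0], [-0.503, -0.009, -0.864]]
contact_force: [-0.1, 1.3, -2.2]
grip_width: 63.9
grip_force: 66.8
time_s: 6.2
eef_pos: [576.5, -26.7, 198.7]
ee_rot: [[-0.978, -0.018, 0.208], [-0.018, 1.0, 0.004], [-0.208, 0.001, -0.978]]
contact_force: [0.1, -2.1, -2.5]
grip_width: 63.7
grip_force: 66.7
time_s: 6.7
eef_pos: [566.4, 57.8, 196.3]
ee_rot: [[-1.0, -0.016, -0.0], [-0.016, 1.0, -0.002], [0.0, -0.002, -1.0]]
contact_force: [0.1, -0.8, -2.0]
grip_width: 64.0
grip_force: 66.8
[-1.03  0.29  1.02  1.75 -0.26  1.25  1.64]
```

View pics/g2.png

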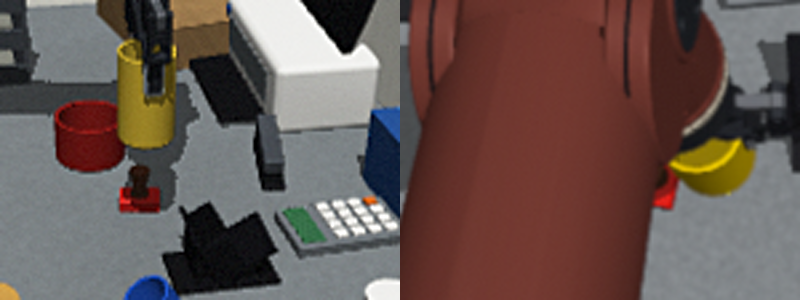

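The yellow pot hangs upright in the fingers, still short of the tub and past the stamp in the side view. Next I'll refine the tub centre from the first images.

```bash
python3 - <<'E'
import cv2,numpy as np
s=cv2.imread("pics/side0.png");t=cv2.imread("pics/top0.png")
c=lambda im,x,y,w,h,:cv2.resize(im[y:y+h,x:x+w],(400,400),interpolation=cv2.INTER_CUBIC)
cv2.imwrite("pics/c1.png",np.hstack([c(s,230,140,40,40),c(t,98,206,56,56)]))
E
```

```text
(no output)
```

View pics/c1.png

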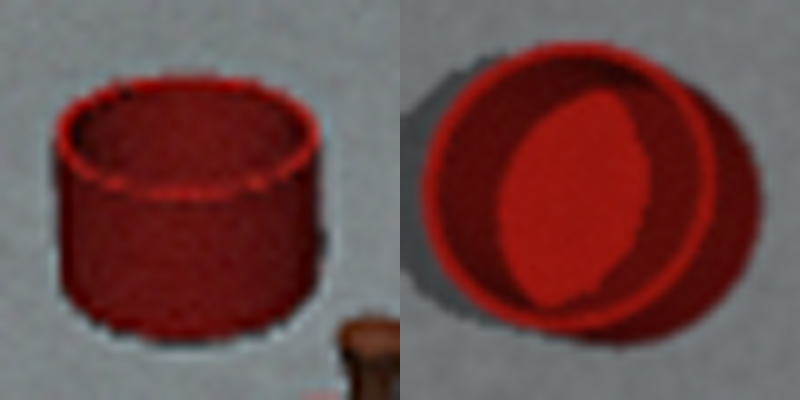

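```bash
python3 - <<'E'
from h import *
from workcell import manip
C={n:dict(np.load(n+"0.npz")) for n in("side","top")}
a,b=(248.4,153.3),(121.2,231.8)
print(tri([ray(C["side"],*a),ray(C["top"],*b)]),plane(C["side"],*a,60),plane(C["top"],*b,60))
# held pot mouth centre/bottom front point in the side view, ray onto z
c=C["side"]
s=manip.sense()["eef_pos"];print(s)
T=np.linalg.inv(c["T"])
for z in(42,-63):
    p=T@np.r_[s+[0,0,z],1];print("pred axis px",c["fx"]*p[0]/p[2]+c["cx"],c["fy"]*p[1]/p[2]+c["cy"])
h=cv2.cvtColor(np.load("side1.npz")["frame"],cv2.COLOR_RGB2HSV);m=cv2.inRange(h,(22,150,40),(32,255,255))
ys,xs=np.nonzero(m);print(xs.min(),xs.max(),ys.min(),ys.max())
for y in(150,158):print(y,xs[ys==y].min(),xs[ys==y].max())
E
```

```text
(array([533.33763355, 266.49208022,  57.54532203]), [np.float64(0.37655370128154403), np.float64(0.37655370128167687)]) [532.26292869 261.62428391  60.        ] [533.33398007 265.65848881  60.        ]
[566.12283268  60.99602733 196.30741832]
pred axis px 269.60912266614986 127.86471172249712
pred axis px 269.3177195925775 160.50832601890315
259 280 124 165
150 260 279
158 259 279
```

```bash

python3 -m pendant '-0.13 0.81 0 0 0 0 1; -0.13 0.81 0 0 0 0 1; -0.13 0.81 0 0 0 0 1; -0.13 0.81 0 0 0 0 1; -0.13 0.81 0 0 0 0 1'
python3 -m pendant '-0.13 0.81 0 0 0 0 1; -0.13 0.81 0 0 0 0 1; -0.13 0.81 0 0 0 0 1; -0.13 0.81 0 0 0 0 1; -0.13 0.81 0 0 0 0 1'
python3 -m pendant '0 0 -0.4 0 0 0 1; 0 0 -0.7 0 0 0 1; 0 0 -0.6 0 0 0 1; 0 0 -0.4 0 0 0 1; 0 0 0 0 0 0 1'
python3 - <<'E'
from h import *
from workcell import manip
a=[]
for n,(x,y) in(("side",(215,110)),("top",(90,150))):
    c=manip.capture(n);np.savez(n+"1.npz",**c);f=c["frame"][y:y+84,x:x+84,::-1];a.append(cv2.resize(f,(400,400),interpolation=cv2.INTER_CUBIC))
cv2.imwrite("pics/g3.png",np.hstack(a));s=manip.sense();print(s["eef_pos"],s["joint_positions"].round(2))
E
```

```text
time_s: 7.3
eef_pos: [550.3, 159.0, 196.9]
ee_rot: [[-1.0, -0.017, 0.001], [-0.017, 1.0, -0.0], [-0.001, -0.0, -1.0]]
contact_force: [-0.1, 0.3, -1.5]
grip_width: 63.9
grip_force: 66.8
time_s: 7.8
eef_pos: [534.1, 261.2, 196.6]
ee_rot: [[-1.0, -0.017, 0.0], [-0.017, 1.0, 0.0], [-0.0, 0.0, -1.0]]
contact_force: [0.7, 0.2, -0.6]
grip_width: 63.6
grip_force: 66.8
time_s: 8.3
eef_pos: [533.5, 259.8, 142.1]
ee_rot: [[-1.0, -0.017, -0.002], [-0.017, 1.0, -0.002], [0.002, -0.002, -1.0]]
contact_force: [-0.1, 0.5, -1.3]
grip_width: 63.8
grip_force: 66.7
[534.47997887 260.22704691 143.81658619] [-1.26  0.39  0.92  1.75 -0.34  1.17  1.35]
```

View pics/g3.png

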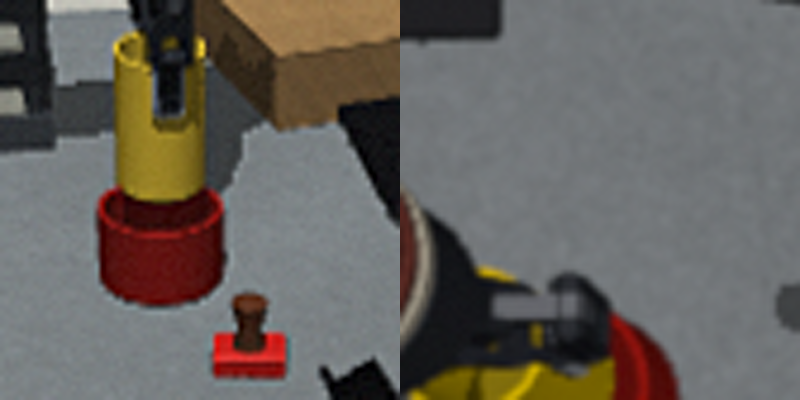

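The pot (x 160) sits over the tub (x 160) in the side view. I'll shift +5 mm in y and lower it.

```bash

python3 -m pendant '0 0.2 0 0 0 0 1; 0 0 -0.4 0 0 0 1; 0 0 -0.5 0 0 0 1; 0 0 -0.5 0 0 0 1; 0 0 -0.5 0 0 0 1'
python3 -m pendant '0 0 -0.3 0 0 0 1; 0 0 -0.2 0 0 0 1; 0 0 -0.1 0 0 0 1; 0 0 0 0 0 0 1; 0 0 0 0 0 0 1'
python3 -c "
from workcell import manip;s=manip.sense();print(s['eef_pos'],s['contact_force'])"
```

```text
time_s: 8.9
eef_pos: [533.9, 265.3, 94.6]
ee_rot: [[-1.0, -0.018, -0.001], [-0.018, 1.0, -0.001], [0.001, -0.001, -1.0]]
contact_force: [-0.5, 0.1, -0.9]
grip_width: 64.3
grip_force: 66.8
time_s: 9.4
eef_pos: [534.5, 265.6, 81.5]
ee_rot: [[-1.0, -0.018, 0.001], [-0.018, 1.0, 0.0], [-0.001, 0.0, -1.0]]
contact_force: [0.1, -0.7, -1.9]
grip_width: 63.9
grip_force: 66.8
[534.52209482 265.61246913  81.51321614] [ 0.13256354 -0.72049557 -1.85049484]
```

```bash

python3 -m pendant '0 0 -0.1 0 0 0 1; 0 0 -0.1 0 0 0 1; 0 0 -0.08 0 0 0 1; 0 0 -0.08 0 0 0 1; 0 0 0 0 0 0 1'
python3 -m pendant '0 0 -0.06 0 0 0 1; 0 0 -0.06 0 0 0 1; 0 0 0 0 0 0 1; 0 0 0 0 0 0 1; 0 0 0 0 0 0 1'
```

```text
time_s: 9.9
eef_pos: [534.0, 265.5, 71.8]
ee_rot: [[-1.0, -0.018, -0.0], [-0.018, 1.0, -0.0], [0.0, -0.0, -1.0]]
contact_force: [-0.5, 0.9, -0.3]
grip_width: 63.8
grip_force: 66.8
time_s: 10.4
eef_pos: [534.3, 265.6, 69.2]
ee_rot: [[-1.0, -0.018, 0.0], [-0.018, 1.0, 0.0], [-0.0, 0.0, -1.0]]
contact_force: [-0.4, -0.0, -1.2]
grip_width: 63.7
grip_force: 66.8
```

```bash

python3 -m pendant '0 0 -0.06 0 0 0 1; 0 0 0 0 0 0 1; 0 0 -0.06 0 0 0 1; 0 0 0 0 0 0 1; 0 0 0 0 0 0 1'
python3 -m pendant '0 0 -0.06 0 0 0 1; 0 0 0 0 0 0 1; 0 0 0 0 0 0 1; 0 0 0 0 0 0 1; 0 0 0 0 0 0 1'
```

```text
time_s: 10.9
eef_pos: [535.3, 265.7, 68.3]
ee_rot: [[-1.0, -0.018, 0.001], [-0.018, 1.0, 0.002], [-0.001, 0.002, -1.0]]
contact_force: [-5.2, -2.4, 20.3]
grip_width: 63.9
grip_force: 68.0
time_s: 11.4
eef_pos: [535.7, 266.3, 67.9]
ee_rot: [[-1.0, -0.018, 0.002], [-0.018, 1.0, 0.003], [-0.002, 0.003, -1.0]]
contact_force: [-8.4, -2.8, 30.5]
grip_width: 63.8
grip_force: 67.8
```

```bash

python3 -m pendant '0 0 0.1 0 0 0 1; 0 0 0 0 0 0 1; 0 0 0 0 0 0 0.4; 0 0 0 0 0 0 0; 0 0 0 0 0 0 -0.4'
python3 -m pendant '0 0 0 0 0 0 -1; 0 0 0 0 0 0 -1; 0 0 0 0 0 0 -1; 0 0 0 0 0 0 -1; 0 0 0 0 0 0 -1'
python3 -m pendant '0 0 0.3 0 0 0 -1; 0 0 0.6 0 0 0 -1; 0 0 0.8 0 0 0 -1; 0 0 0.99 0 0 0 -1; 0 0 0.99 0 0 0 -1'
python3 -m pendant '0 -0.5 0.99 0 0 -0.09 -1; 0 -0.99 0.99 0 0 -0.09 -1; 0 -0.99 0 0 0 -0.09 -1; 0 -0.99 0 0 0 -0.09 -1; 0 -0.99 0 0 0 -0.09 -1'
python3 - <<'E'
from h import *
from workcell import manip
s=manip.sense();print(s["eef_pos"],s["joint_positions"].round(2))
a=[]
for n,(x,y) in(("side",(215,110)),("top",(90,180))):
    c=manip.capture(n);np.savez(n+"2.npz",**c);f=c["frame"][y:y+84,x:x+84,::-1];a.append(cv2.resize(f,(400,400),interpolation=cv2.INTER_CUBIC))
cv2.imwrite("pics/g4.png",np.hstack(a))
E
```

```text
time_s: 11.9
eef_pos: [534.9, 265.9, 68.0]
ee_rot: [[-1.0, -0.018, 0.001], [-0.018, 1.0, 0.001], [-0.001, 0.001, -1.0]]
contact_force: [-1.9, -0.6, 9.3]
grip_width: 63.9
grip_force: 66.6
time_s: 12.4
eef_pos: [534.1, 265.5, 67.0]
ee_rot: [[-1.0, -0.018, -0.0], [-0.018, 1.0, -0.0], [0.0, -0.0, -1.0]]
contact_force: [-0.1, 0.1, 0.0]
grip_width: 85.5
grip_force: 0.0
time_s: 12.9
eef_pos: [534.5, 265.3, 161.3]
ee_rot: [[-1.0, -0.018, 0.001], [-0.018, 1.0, 0.0], [-0.001, 0.0, -1.0]]
contact_force: [-0.2, 1.3, -0.3]
grip_width: 85.5
grip_force: 0.0
time_s: 13.4
eef_pos: [534.4, 152.9, 210.0]
ee_rot: [[-0.768, 0.64, 0.001], [0.64, 0.768, 0.002], [0.0, 0.002, -1.0]]
contact_force: [-0.7, 0.3, 1.4]
grip_width: 85.8
grip_force: 0.0
[534.43873262 152.93978783 210.04743586] [-1.35  0.28  1.18  1.77 -0.28  1.27  0.78]
```

View pics/g4.png

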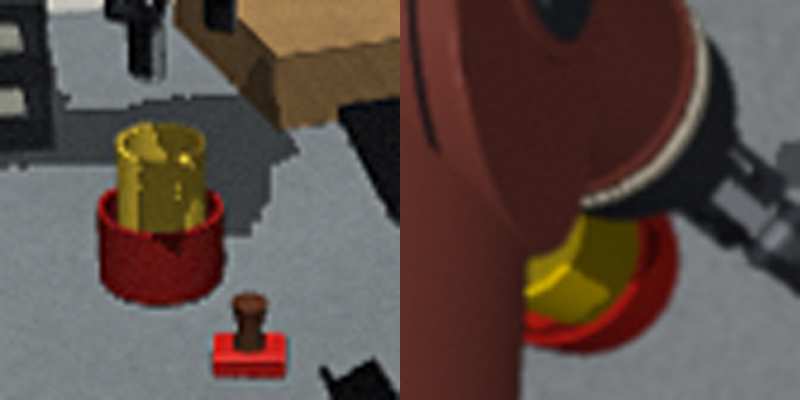

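The yellow pot stands upright in the tub, centred on it at x 161 in the side view. I'll move on to the blue pot.

```bash

python3 -m pendant '-0.14 -0.95 0.1 0 0 -0.095 -1; -0.14 -0.95 0.1 0 0 -0.095 -1; -0.14 -0.95 0.1 0 0 -0.095 -1; -0.14 -0.95 0.1 0 0 -0.095 -1; -0.14 -0.95 0.1 0 0 -0.095 -1'
python3 -m pendant '-0.14 -0.95 0.1 0 0 -0.095 -1; -0.14 -0.95 0.1 0 0 -0.095 -1; -0.14 -0.95 0.1 0 0 -0.095 -1; -0.14 -0.95 0.1 0 0 -0.095 -1; -0.14 -0.95 0.1 0 0 -0.095 -1'
python3 -m pendant '-0.14 -0.95 0 0 0 -0.095 -1; -0.14 -0.95 0 0 0 -0.095 -1; -0.14 -0.95 0 0 0 -0.095 -1; -0.14 -0.95 0 0 0 -0.095 -1; -0.14 -0.95 0 0 0 -0.095 -1'
python3 -c "
from workcell import manip;s=manip.sense();print(s['eef_pos'],s['joint_positions'].round(2))"
```

```text
time_s: 14.0
eef_pos: [516.8, 34.6, 222.0]
ee_rot: [[-0.131, 0.991, 0.0], [0.991, 0.131, 0.0], [0.0, 0.0, -1.0]]
contact_force: [-0.6, -0.0, -0.5]
grip_width: 85.5
grip_force: 0.0
time_s: 14.5
eef_pos: [499.3, -84.3, 234.5]
ee_rot: [[0.577, 0.817, 0.001], [0.817, -0.577, 0.002], [0.002, -0.0, -1.0]]
contact_force: [-0.2, 0.1, 0.4]
grip_width: 85.5
grip_force: 0.0
time_s: 15.0
eef_pos: [481.9, -203.0, 234.5]
ee_rot: [[0.978, 0.208, 0.001], [0.208, -0.978, 0.001], [0.001, -0.001, -1.0]]
contact_force: [0.3, -0.1, 0.1]
grip_width: 85.5
grip_force: 0.0
[ 481.87488383 -202.9830025   234.48545089] [-0.91  0.16  1.37  1.81 -0.17  1.3  -0.86]
```

```bash

python3 -m pendant '0 -0.5 0 0 0 0 -1; 0 -0.5 0 0 0 0 -1; 0 -0.5 0 0 0 0 -1; 0 0 0 0 0 0 -1; 0 0 0 0 0 0 -1'
python3 -c "
from workcell import manip;s=manip.sense();print(s['eef_pos'],s['joint_positions'].round(3))"
```

```text
time_s: 15.5
eef_pos: [481.8, -239.6, 234.1]
ee_rot: [[0.977, 0.213, 0.0], [0.213, -0.977, 0.0], [0.0, -0.0, -1.0]]
contact_force: [-0.4, -0.2, 0.2]
grip_width: 85.2
grip_force: 0.0
[ 481.79382226 -239.63614296  234.11112197] [-0.749  0.23   1.309  1.776 -0.231  1.311 -0.743]
```

```bash

python3 -m pendant '-0.1 -0.28 0 0.0127 -0.0654 0 -1; -0.1 -0.28 0 0.0127 -0.0654 0 -1; -0.1 -0.28 0 0.0127 -0.0654 0 -1; 0 -0.28 0 0.0127 -0.0654 0 -1; 0 -0.28 0 0.0127 -0.0654 0 -1'
python3 -m pendant '0 0 0 0 0 0 -1; 0 0 0 0 0 0 -1; 0 0 0 0 0 0 -1; 0 0 0 0 0 0 -1; 0 0 0 0 0 0 -1'
python3 - <<'E'
from h import *
from workcell import manip
s=manip.sense();print(s["eef_pos"],s["joint_positions"].round(2))
d=np.array([-.491,-.095,.866]);m=np.array([504.2,-268.2,151.8])
for k in(50,10,-38):print(k,((m+k*d-s["eef_pos"])/25).round(3))
E
```

```text
time_s: 16.0
eef_pos: [474.2, -269.5, 235.2]
ee_rot: [[0.879, 0.212, 0.427], [0.194, -0.977, 0.086], [0.436, 0.007, -0.9]]
contact_force: [-0.9, 0.3, -0.5]
grip_width: 85.4
grip_force: 0.0
time_s: 16.5
eef_pos: [474.0, -269.9, 233.6]
ee_rot: [[0.883, 0.211, 0.418], [0.195, -0.977, 0.082], [0.426, 0.01, -0.905]]
contact_force: [-0.1, -0.0, -0.4]
grip_width: 85.8
grip_force: 0.0
[ 473.99780495 -269.93848678  233.57073471] [-0.63 -0.37  1.09  2.03  0.06  0.93 -0.9 ]
50 [ 0.226 -0.12  -1.539]
10 [ 1.012  0.032 -2.924]
-38 [ 1.954  0.214 -4.587]
```

```bash

python3 -m pendant '0.06 -0.03 -0.385 0 0 0 -1; 0.06 -0.03 -0.385 0 0 0 -1; 0.06 -0.03 -0.385 0.003 -0.017 0 -1; 0.06 -0.03 -0.385 0.003 -0.017 0 -1; 0 0 0 0.004 -0.021 0 -1'
python3 - <<'E'
from h import *
from workcell import manip
s=manip.sense();print(s["eef_pos"],s["joint_positions"].round(2))
d=np.array([-.491,-.095,.866]);m=np.array([504.2,-268.2,151.8])
for k in(50,10,-38):print(k,((m+k*d-s["eef_pos"])/25).round(3))
E
```

```text
time_s: 17.0
eef_pos: [479.0, -273.2, 193.3]
ee_rot: [[0.843, 0.209, 0.495], [0.186, -0.978, 0.096], [0.504, 0.011, -0.863]]
contact_force: [0.1, 0.8, 0.1]
grip_width: 85.4
grip_force: 0.0
[ 478.95206119 -273.20647997  193.28458911] [-0.64 -0.36  1.17  2.12 -0.04  0.77 -0.75]
50 [0.028 0.01  0.073]
10 [ 0.814  0.162 -1.313]
-38 [ 1.756  0.345 -2.976]
```

```bash

python3 -m pendant '0.22 0.043 -0.372 0 0 0 -1; 0.22 0.043 -0.372 0 0 0 -1; 0.22 0.043 -0.372 0 0 0 -1; 0.22 0.043 -0.372 0 0 0 -1; 0 0 0 0 0 0 -1'
python3 -m pendant '0.22 0.043 -0.372 0 0 0 -1; 0.22 0.043 -0.372 0 0 0 -1; 0.22 0.043 -0.372 0 0 0 -1; 0.22 0.043 -0.372 0 0 0 -1; 0 0 0 0 0 0 -1'
python3 - <<'E'
from h import *
from workcell import manip
s=manip.sense();print(s["eef_pos"],s["joint_positions"].round(2))
a=[]
for n,(x,y) in(("side",(235,180)),("top",(325,180))):
    f=manip.capture(n)["frame"][y:y+84,x:x+84,::-1];a.append(cv2.resize(f,(400,400),interpolation=cv2.INTER_CUBIC))
cv2.imwrite("pics/g5.png",np.hstack(a))
E
```

```text
time_s: 17.5
eef_pos: [501.2, -268.4, 156.6]
ee_rot: [[0.843, 0.21, 0.494], [0.187, -0.978, 0.096], [0.504, 0.011, -0.864]]
contact_force: [-1.1, 0.3, 0.1]
grip_width: 85.5
grip_force: 0.0
time_s: 18.0
eef_pos: [506.7, -250.1, 135.1]
ee_rot: [[0.842, 0.201, 0.501], [0.185, -0.979, 0.081], [0.507, 0.024, -0.861]]
contact_force: [-0.1, 0.3, -0.0]
grip_width: 85.4
grip_force: 0.0
[ 506.71389833 -250.07219638  135.11477324] [-0.91 -0.38  1.38  2.19  0.07  0.6  -0.87]
```

View pics/g5.png

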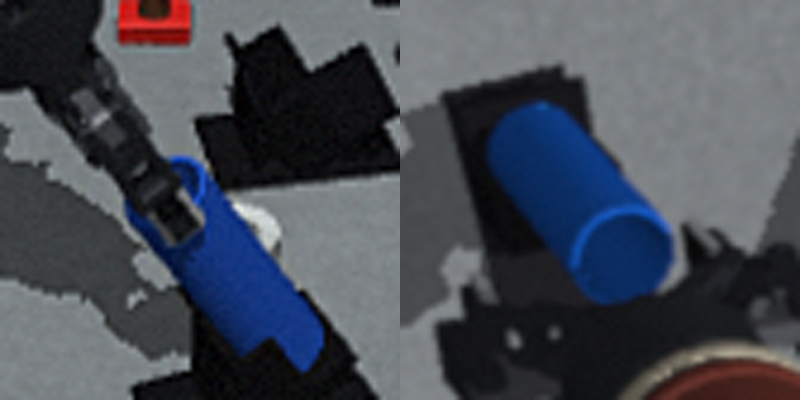

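The blue grasp stalled at joint limits (q2 and q3), with the fingers about 18 mm off in y at the rim and no force. I'll fit the arm kinematics from the recorded poses so I can plan the elbow out of this.

```bash
cat > kin.py <<'E'
import numpy as np
from scipy.spatial.transform import Rotation as R
from scipy.optimize import least_squares
D=[([-1.2481774,.33386665,.03988729,1.46615053,-.01338039,1.34335233,-.05855435],[266,592.6,230.5],[[-.912,.409,0],[.409,.912,-.001],[0,-.0015,-1]]),
([-.79,-.31,.57,2.17,.4,.75,1.17],[554.8,-4.5,231.3],[[-.865,-.011,.502],[-.014,1,-.002],[-.502,-.009,-.865]]),
([-.9,.04,.87,2.2,-.04,.39,1.59],[610.5,-19.8,114.3],[[-.864,-.017,.503],[-.019,1,.002],[-.503,-.007,-.864]]),
([-1.26,.39,.92,1.75,-.34,1.17,1.35],[534.5,260.2,143.8],[[-1,-.017,0],[-.017,1,0],[0,0,-1]]),
([-.749,.23,1.309,1.776,-.231,1.311,-.743],[481.8,-239.6,234.1],[[.977,.213,0],[.213,-.977,0],[0,0,-1]]),
([-.91,.16,1.37,1.81,-.17,1.3,-.86],[481.9,-203,234.5],[[.978,.208,0],[.208,-.978,0],[0,0,-1]]),
([-.64,-.36,1.17,2.12,-.04,.77,-.75],[479,-273.2,193.3],[[.843,.209,.495],[.186,-.978,.096],[.504,.011,-.863]])]
def fk(q,p,s):
    h,a,b,c,e,g,y0=p
    ax=lambda k,t:R.from_euler(k,t)
    r=ax('z',s[0]*q[0]+y0);x=np.array([0,0,h])
    r=r*ax('y',q[1])*ax('z',s[1]*q[2]);x=x+r.apply([e,0,a])
    r=r*ax('y',q[3]);x=x+r.apply([g,0,0])
    r=r*ax('z',s[2]*q[4]);x=x+r.apply([0,0,b])
    r=r*ax('y',q[5])*ax('z',s[3]*q[6]);x=x+r.apply([0,0,c])
    return x,r
def res(p,s):
    o=[]
    for q,x,m in D:
        X,r=fk(q,p[:7],s);r=r*R.from_euler('z',p[7])
        o+=list((X-x)/5)+list((r.inv()*R.from_matrix(m)).as_rotvec()*40)
    return o
if __name__=="__main__":
    import itertools
    best=None
    for s in itertools.product([-1,1],repeat=4):
        for w in(0,1.57,3.14,-1.57):
            f=least_squares(res,[350,400,400,250,0,0,0,w],args=(s,),max_nfev=60)
            if best is None or f.cost<best[0]:best=(f.cost,s,f.x)
    print(best,np.abs(np.array(res(best[2],best[1])).reshape(-1,6)).max(0)*[5,5,5,.025,.025,.025])
E
python3 kin.py
```

```text
(np.float64(10.848068196287224), (-1, -1, -1, -1), array([ 2.43565320e+02,  4.68077459e+02,  5.11938157e+02,  3.62682953e+02,
       -2.64835893e+00, -2.75567106e+01, -6.31433692e-02,  1.51550836e+00])) [6.87524347e+00 6.73134252e+00 8.96898508e+00 3.42816108e-02
 6.98718509e-03 1.31942413e-02]
```

```bash
cat > sim.py <<'E'
from kin import *
P=np.array([243.57,468.08,511.94,362.68,-2.65,-27.56,-.0631]);W=1.5155;S=(-1,)*4
lo=np.array([-2.58,-.38,-1.3,.25,-1.5,.08,-2.65]);hi=np.array([2.58,2.09,1.39,2.4,4.64,2.09,2.65])
def F(q):
    x,r=fk(q,P,S);return x,r*R.from_euler('z',W)
def J(q):
    x,r=F(q);c=[]
    for i in range(7):
        d=np.array(q,float);d[i]+=1e-5;X,Q=F(d);c.append(np.r_[(X-x)/1000,(Q*r.inv()).as_rotvec()]/1e-5)
    return np.array(c).T
def step(q,row):
    for k in range(2):
        v=np.r_[np.array(row[:3])*.025,np.array(row[3:6])*np.pi/2]/2
        j=J(q);free=np.ones(7,bool)
        for _ in range(3):
            d=np.zeros(7);d[free]=np.linalg.pinv(j[:,free],rcond=1e-3)@v
            bad=((q+d<lo)|(q+d>hi))&free
            if not bad.any():break
            free&=~bad
        q=np.clip(q+d,lo,hi)
    return q
def run(q,segs):
    q=np.array(q,float)
    for n,*row in segs:
        for _ in range(n):q=step(q,row)
        print(q.round(2),F(q)[0].round(0))
    return q
def goal(x,yaw,tilt,ydeg=-90):
    # tool: z leaning by tilt towards +x' of the stand with yaw; y across
    y=np.array([-np.sin(yaw),np.cos(yaw),0])*(1 if ydeg>0 else -1)
    z=np.array([np.sin(tilt)*np.cos(yaw),np.sin(tilt)*np.sin(yaw),-np.cos(tilt)])
    return np.array(x),R.from_matrix(np.c_[np.cross(y,z),y,z])
def ik(g,q3,q0):
    f=lambda q:np.r_[(F(q)[0]-g[0])/10,(F(q)[1].inv()*g[1]).as_rotvec()*20,(q[2]-q3)*10]
    s=least_squares(f,np.clip(q0,lo+.01,hi-.01),bounds=(lo,hi));return s.x,s.cost
E
python3 - <<'E'
from sim import *
np.set_printoptions(suppress=True)
print("validate");q=D[0][0]
run(q,[(5,.48,-.99,0,0,0,.056),(5,.48,-.99,0,0,0,0),(5,.48,-.99,0,0,-.067,0),(9,.48,-.99,0,0,0,0)])
d=np.array([-.491,-.095,.866]);m=np.array([504.2,-268.2,151.8])
for k in(50,-38):
  for t in(30,15):
    for sg in(-90,90):
      for q3 in(0,.4,.8):
        b=min((ik(goal(m+k*d,np.radians(11),np.radians(t),sg),q3,[a,.2,q3,2,0,.7,w]) for a in(.4,-.3) for w in(-1,1,2)),key=lambda r:r[1])
        if b[1]<.5:print(k,t,sg,b[0].round(2))
E
```

```text
validate
[-1.08  0.16  0.05  1.67 -0.01  1.3   0.56] [323. 475. 234.]
[-0.95  0.05  0.15  1.8  -0.01  1.29  0.79] [381. 351. 234.]
[-0.9  -0.32  0.09  2.22  0.48  0.9   0.55] [439. 231. 235.]
[-0.83 -0.35  0.62  2.19  0.39  0.75  1.19] [544.   6. 235.]
50 30 -90 [ 0.73 -0.08  0.    2.11 -0.57  0.89 -0.33]
50 30 -90 [ 0.31 -0.09  0.4   2.11 -0.52  0.87 -0.36]
50 30 -90 [-0.12 -0.12  0.8   2.11 -0.45  0.85 -0.42]
50 30 90 [-0.15 -0.14  0.81  2.11 -0.4   0.83  2.65]
50 15 -90 [ 0.58  0.   -0.    1.95 -0.23  1.02 -0.69]
50 15 -90 [ 0.18  0.01  0.4   1.95 -0.23  1.02 -0.69]
50 15 -90 [-0.22  0.01  0.8   1.95 -0.23  1.02 -0.68]
50 15 90 [ 0.58  0.    0.    1.95 -0.23  1.02  2.45]
50 15 90 [ 0.18  0.01  0.4   1.95 -0.23  1.02  2.46]
50 15 90 [-0.22  0.01  0.8   1.95 -0.23  1.02  2.46]
-38 30 -90 [ 0.65  0.06  0.    2.14 -0.65  0.71 -0.27]
-38 30 -90 [ 0.26  0.07  0.4   2.14 -0.68  0.73 -0.24]
-38 30 -90 [-0.12  0.09  0.8   2.14 -0.73  0.75 -0.2 ]
-38 15 -90 [ 0.52  0.14 -0.    1.97 -0.24  0.86 -0.71]
-38 15 -90 [ 0.15  0.15  0.4   1.97 -0.32  0.87 -0.65]
-38 15 -90 [-0.21  0.19  0.8   1.97 -0.42  0.9  -0.56]
-38 15 90 [ 0.52  0.14 -0.    1.97 -0.24  0.86  2.43]
-38 15 90 [ 0.15  0.15  0.4   1.97 -0.32  0.87  2.49]
-38 15 90 [-0.21  0.19  0.8   1.97 -0.42  0.9   2.58]
```

The pure pseudo-inverse model reproduces the arm's history well. I'll use it to find an elbow-resetting detour.

```bash
python3 - <<'E'
from sim import *
np.set_printoptions(suppress=True)
q0=[-.91,-.38,1.38,2.19,.07,.6,-.87]
a=[(8,-.22,0,.37,0,0,0),(5,0,0,.4,-.0127,.0654,0)]
for nm,segs in {
 "out-then-":[(8,.95,0,0,0,0,0)],
 "+y near, out, -y, in":[(10,0,.95,0,0,0,0),(10,.95,0,0,0,0,0),(14,.0,-.95,0,0,0,0),(10,-.95,0,0,0,0,0)],
 "out,-y far,in":[(10,.95,0,0,0,0,0),(6,-.4,-.9,0,0,0,0)],
 "yaw+":[(6,0,0,0,0,0,.09)],"yaw-":[(6,0,0,0,0,0,-.09)],
 "tilt x+":[(5,0,0,0,.09,0,0)],"tilt x-":[(5,0,0,0,-.09,0,0)],"up":[(8,0,0,.9,0,0,0)],"y-":[(5,0,-.9,0,0,0,0)],"y+":[(5,0,.9,0,0,0,0)],"ty-":[(4,0,0,0,0,.09,0)]}.items():
    print(nm);run(q0,a+segs)
E
```

```text
out-then-
[-0.42 -0.38  0.95  2.17 -0.05  0.79 -0.77] [ 459. -258.  215.]
[-0.44  0.03  0.88  1.77  0.02  1.32 -0.92] [ 459. -255.  266.]
[-0.25  0.49  0.8   1.34 -0.32  1.42 -0.81] [ 650. -254.  262.]
+y near, out, -y, in
[-0.42 -0.38  0.95  2.17 -0.05  0.79 -0.77] [ 459. -258.  215.]
[-0.44  0.03  0.88  1.77  0.02  1.32 -0.92] [ 459. -255.  266.]
[-0.67 -0.14  0.55  1.89  0.13  1.35 -1.5 ] [457. -18. 267.]
[-0.48  0.45  0.6   1.33 -0.2   1.41 -1.24] [694. -19. 263.]
[ 0.04  0.63  0.63  1.09 -0.32  1.48 -0.75] [ 691. -352.  262.]
[-0.08  0.15  0.73  1.68 -0.08  1.3  -0.68] [ 454. -349.  258.]
out,-y far,in
[-0.42 -0.38  0.95  2.17 -0.05  0.79 -0.77] [ 459. -258.  215.]
[-0.44  0.03  0.88  1.77  0.02  1.32 -0.92] [ 459. -255.  266.]
[-0.19  0.59  0.77  1.2  -0.37  1.46 -0.83] [ 697. -254.  261.]
[ 0.    0.6   0.79  1.19 -0.39  1.46 -0.62] [ 636. -388.  261.]
yaw+
[-0.42 -0.38  0.95  2.17 -0.05  0.79 -0.77] [ 459. -258.  215.]
[-0.44  0.03  0.88  1.77  0.02  1.32 -0.92] [ 459. -255.  266.]
[-0.42  0.01  0.88  1.78 -0.01  1.3  -0.05] [ 459. -255.  266.]
yaw-
[-0.42 -0.38  0.95  2.17 -0
[... 645 characters left out ...]
 0.88  1.77  0.02  1.32 -0.92] [ 459. -255.  266.]
[-0.44  0.03  0.88  1.42  0.01  1.67 -0.9 ] [ 458. -254.  446.]
y-
[-0.42 -0.38  0.95  2.17 -0.05  0.79 -0.77] [ 459. -258.  215.]
[-0.44  0.03  0.88  1.77  0.02  1.32 -0.92] [ 459. -255.  266.]
[-0.22  0.23  0.96  1.63 -0.17  1.33 -0.59] [ 458. -368.  266.]
y+
[-0.42 -0.38  0.95  2.17 -0.05  0.79 -0.77] [ 459. -258.  215.]
[-0.44  0.03  0.88  1.77  0.02  1.32 -0.92] [ 459. -255.  266.]
[-0.57 -0.1   0.72  1.86  0.12  1.33 -1.22] [ 458. -143.  266.]
ty-
[-0.42 -0.38  0.95  2.17 -0.05  0.79 -0.77] [ 459. -258.  215.]
[-0.44  0.03  0.88  1.77  0.02  1.32 -0.92] [ 459. -255.  266.]
[-0.28  0.55  0.84  1.39 -0.05  1.8  -0.76] [ 462. -251.  264.]
```

```bash
cat >> sim.py <<'E'
def goto(q,g,n=None,show=True):
    """straight move in equal rows to goal; prints row and end"""
    x,r=F(q);dx=np.array(g[0])-x;w=(g[1]*r.inv()).as_rotvec()
    n=n or int(np.ceil(max(np.abs(dx).max()/24,np.degrees(np.linalg.norm(w))/8.4,1)))
    row=np.r_[dx/25,w/(np.pi/2)]/n
    for _ in range(n):q=step(q,row)
    e=F(q)
    if show:print(n,row.round(3),"->",q.round(2),"err",np.linalg.norm(e[0]-g[0]).round(1))
    return q
E
python3 - <<'E'
from sim import *
np.set_printoptions(suppress=True)
d=np.array([-.491,-.095,.866]);m=np.array([504.2,-268.2,151.8]);yw=np.radians(11);r=np.radians
q0=np.array([-.91,-.38,1.38,2.19,.07,.6,-.87])
G=lambda x,t,yaw=yw:goal(x,yaw,r(t))
for nm,way in {"A":[((440,-20,260),0),((690,-20,260),0),((690,-280,260),0)],
 "B":[((690,-260,260),0)],
 "C":[((470,-20,260),0),((690,-20,260),30),((690,-280,260),30)],
 "D":[((440,80,260),0),((690,80,260),0),((690,-280,260),0)]}.items():
    print(nm);q=goto(q0,G((450,-255,215),25));q=goto(q,G((455,-255,262),0))
    for x,t in way:q=goto(q,G(x,t))
    q=goto(q,G((520,-275,250),20));q=goto(q,G(m+55*d,30));q=goto(q,G(m-38*d,30))
    # leave to tub
    q=goto(q,G(m+30*d,30));q=goto(q,G((500,-270,320),0));q=goto(q,G((535,265,320),0));q=goto(q,G((535,265,118),0))
E
```

```text
A
4 [-0.528  0.037  0.738  0.006  0.016 -0.   ] -> [-0.57 -0.38  1.05  2.1   0.05  0.91 -0.89] err 1.4
3 [ 0.081 -0.011  0.627 -0.017  0.091 -0.   ] -> [-0.65  0.07  1.14  1.75 -0.07  1.35 -0.87] err 8.7
10 [-0.074  0.912 -0.023  0.     0.    -0.   ] -> [-0.87 -0.2   0.74  1.93  0.15  1.36 -1.54] err 3.0
11 [ 0.917  0.006 -0.004  0.     0.    -0.   ] -> [-0.57  0.51  0.8   1.33 -0.36  1.45 -1.15] err 4.9
11 [-0.004 -0.943  0.017  0.     0.    -0.   ] -> [-0.13  0.63  0.8   1.16 -0.44  1.52 -0.78] err 2.4
7 [-0.958  0.03  -0.055  0.006 -0.031 -0.   ] -> [-0.32  0.01  0.9   1.87 -0.31  1.05 -0.66] err 9.4
2 [-0.85  -0.071 -0.854  0.009 -0.056 -0.002] -> [-0.29 -0.17  0.94  2.11 -0.37  0.83 -0.5 ] err 2.8
4 [ 0.454  0.061 -0.798  0.    -0.     0.   ] -> [-0.32  0.11  1.01  2.14 -0.77  0.76 -0.18] err 3.3
3 [-0.427 -0.047  0.789  0.001  0.     0.001] -> [-0.34 -0.1   1.01  2.12 -0.46  0.8  -0.42] err 2.4
6 [ 0.077  0.021  0.953 -0.01   0.055  0.   ] -> [-0.34  0.17  0.88  1.55 -0.12  1.47 -0.84] err 2.9
23 [ 0.065  0.93  -0.003  0.    -0.     0.   ] -> [-0.91  0.19  0.45  1.49 -0.08  1.4
[... 2868 characters left out ...]
53  0.03  -0.055  0.006 -0.031 -0.   ] -> [-0.24  0.01  0.82  1.87 -0.3   1.05 -0.67] err 8.5
2 [-0.849 -0.068 -0.874  0.01  -0.055 -0.002] -> [-0.21 -0.15  0.87  2.11 -0.4   0.84 -0.48] err 2.2
4 [ 0.457  0.068 -0.8    0.001 -0.     0.001] -> [-0.23  0.09  0.92  2.14 -0.75  0.75 -0.19] err 2.8
3 [-0.424 -0.055  0.793  0.001 -0.     0.001] -> [-0.24 -0.09  0.92  2.12 -0.48  0.81 -0.4 ] err 2.1
6 [ 0.078  0.017  0.953 -0.01   0.054  0.   ] -> [-0.27  0.16  0.79  1.55 -0.09  1.47 -0.86] err 3.5
23 [ 0.065  0.932 -0.004  0.001 -0.     0.   ] -> [-0.83  0.19  0.35  1.49 -0.06  1.48 -1.84] err 5.9
9 [ 0.026 -0.002 -0.896  0.    -0.    -0.   ] -> [-0.81  0.3   0.34  1.77 -0.11  1.09 -1.8 ] err 2.1
```

```bash

python3 -m pendant '-0.2 -0.04 0.43 0 0 0 -1; -0.2 -0.04 0.43 0 0 0 -1; -0.25 -0.04 0.5 0 0 0 -1; -0.25 -0.04 0.5 0 0 0 -1; -0.25 0 0.6 0 0 0 -1'
python3 -m pendant '0 0 0.7 -0.01 0.05 0 -1; 0 0 0.7 -0.013 0.065 0 -1; 0 0 0.7 -0.013 0.065 0 -1; 0 0 0.3 -0.013 0.065 0 -1; 0 0 0 -0.013 0.065 0 -1'
python3 - <<'E'
from sim import *
from workcell import manip
s=manip.sense();print(s["eef_pos"],s["ee_rot"].round(3).tolist(),s["joint_positions"].round(2))
q=s["joint_positions"];G=lambda x,t:goal(x,np.radians(11),np.radians(t));print(F(q)[0])
for x,t in[((440,80,280),0),((690,80,270),0),((690,-280,270),0)]:q=goto(q,G(x,t))
E
```

```text
time_s: 18.6
eef_pos: [478.1, -255.7, 198.1]
ee_rot: [[0.841, 0.199, 0.503], [0.184, -0.98, 0.08], [0.508, 0.025, -0.861]]
contact_force: [0.9, -0.5, -0.7]
grip_width: 85.5
grip_force: 0.0
time_s: 19.1
eef_pos: [479.7, -255.4, 259.7]
ee_rot: [[0.976, 0.212, 0.04], [0.213, -0.977, -0.013], [0.036, 0.021, -0.999]]
contact_force: [-0.7, 0.1, 0.1]
grip_width: 85.6
grip_force: 0.0
[ 479.712487   -255.42827705  259.68613332] [[0.976, 0.212, 0.04], [0.213, -0.977, -0.013], [0.036, 0.021, -0.999]] [-0.61  0.08  1.09  1.76 -0.08  1.31 -0.85]
[ 473.18784723 -252.64660975  260.93638051]
14 [-0.095  0.95   0.054  0.001  0.002 -0.001] -> [-0.92 -0.17  0.59  1.89  0.1   1.4  -1.72] err 4.4
11 [ 0.923  0.008 -0.039  0.     0.    -0.   ] -> [-0.63  0.48  0.68  1.3  -0.29  1.46 -1.34] err 4.2
15 [-0.002 -0.956  0.01   0.     0.    -0.   ] -> [-0.09  0.6   0.72  1.14 -0.38  1.52 -0.82] err 3.2
```

```bash
(
python3 -m pendant '-0.1 0.95 0.05 0 0 0 -1; -0.1 0.95 0.05 0 0 0 -1; -0.1 0.95 0.05 0 0 0 -1; -0.1 0.95 0.05 0 0 0 -1; -0.1 0.95 0.05 0 0 0 -1'
python3 -m pendant '-0.1 0.95 0.05 0 0 0 -1; -0.1 0.95 0.05 0 0 0 -1; -0.1 0.95 0.05 0 0 0 -1; -0.1 0.95 0.05 0 0 0 -1; -0.1 0.95 0.05 0 0 0 -1'
python3 -m pendant '-0.1 0.95 0.05 0 0 0 -1; -0.1 0.95 0.05 0 0 0 -1; -0.1 0.95 0.05 0 0 0 -1; -0.1 0.95 0.05 0 0 0 -1; -0.1 0.95 0.05 0 0 0 -1'
python3 -m pendant '0.95 0 0 0 0 0 -1; 0.95 0 0 0 0 0 -1; 0.95 0 0 0 0 0 -1; 0.95 0 0 0 0 0 -1; 0.95 0 0 0 0 0 -1'
python3 -m pendant '0.95 0 0 0 0 0 -1; 0.95 0 0 0 0 0 -1; 0.95 0 0 0 0 0 -1; 0.95 0 0 0 0 0 -1; 0.95 0 0 0 0 0 -1'
python3 -m pendant '0 -0.95 0 0 0 0 -1; 0 -0.95 0 0 0 0 -1; 0 -0.95 0 0 0 0 -1; 0 -0.95 0 0 0 0 -1; 0 -0.95 0 0 0 0 -1'
python3 -m pendant '0 -0.95 0 0 0 0 -1; 0 -0.95 0 0 0 0 -1; 0 -0.95 0 0 0 0 -1; 0 -0.95 0 0 0 0 -1; 0 -0.95 0 0 0 0 -1'
python3 -m pendant '0 -0.95 0 0 0 0 -1; 0 -0.95 0 0 0 0 -1; 0 -0.95 0 0 0 0 -1; 0 -0.95 0 0 0 0 -1; 0 -0.95 0 0 0 0 -1'
) | grep eef_pos
cat > pl.py <<'E'
from sim import *
from workcell import manip
s=manip.sense();print(s["time_s"],s["eef_pos"].round(1),s["ee_rot"].round(3).tolist(),s["joint_positions"].round(2))
q=s["joint_positions"]
off=F(q)[0]-s["eef_pos"]   # local model offset
G=lambda x,t:(goal(x,np.radians(11),np.radians(t))[0]+off,goal(x,np.radians(11),np.radians(t))[1])
d=np.array([-.491,-.095,.866]);m=np.array([504.2,-268.2,151.8])
E
python3 - <<'E'
from pl import *
q=goto(q,G((520,-275,250),20));q=goto(q,G(m+55*d,30));q=goto(q,G(m-38*d,30))
E
```

```text
eef_pos: [466.0, -135.6, 264.0]
eef_pos: [453.4, -16.8, 270.3]
eef_pos: [440.9, 102.0, 276.4]
eef_pos: [560.9, 101.2, 276.2]
eef_pos: [679.6, 101.3, 275.8]
eef_pos: [678.6, -18.6, 275.9]
eef_pos: [678.6, -137.4, 276.0]
eef_pos: [678.6, -256.2, 275.9]
23.1 [ 678.6 -256.2  275.9] [[0.976, 0.212, 0.04], [0.213, -0.977, -0.012], [0.036, 0.02, -0.999]] [-0.17  0.52  0.73  1.25 -0.35  1.45 -0.83]
7 [-0.907 -0.108 -0.148  0.008 -0.028 -0.001] -> [-0.23 -0.    0.8   1.88 -0.29  1.05 -0.67] err 6.8
2 [-0.856 -0.06  -0.911  0.01  -0.055 -0.001] -> [-0.2  -0.16  0.86  2.12 -0.39  0.84 -0.47] err 2.1
4 [ 0.457  0.068 -0.8    0.001 -0.     0.001] -> [-0.22  0.09  0.91  2.15 -0.74  0.75 -0.19] err 2.8
```

```bash
(
python3 -m pendant '-0.9 -0.11 -0.15 0.008 -0.028 0 -1; -0.9 -0.11 -0.15 0.008 -0.028 0 -1; -0.9 -0.11 -0.15 0.008 -0.028 0 -1; -0.9 -0.11 -0.15 0.008 -0.028 0 -1; -0.9 -0.11 -0.15 0.008 -0.028 0 -1'
python3 -m pendant '-0.9 -0.11 -0.15 0.008 -0.028 0 -1; -0.9 -0.11 -0.15 0.008 -0.028 0 -1; -0.6 -0.05 -0.6 0.007 -0.037 0 -1; -0.6 -0.05 -0.6 0.007 -0.037 0 -1; -0.5 -0.04 -0.5 0.007 -0.037 0 -1' ) | grep eef_pos
python3 - <<'E'
from pl import *
q=goto(q,G(m+50*d,30));q=goto(q,G(m-38*d,30),8)
E
```

```text
eef_pos: [565.3, -269.2, 257.3]
eef_pos: [477.7, -278.4, 207.2]
24.1 [ 477.7 -278.4  207.2] [[0.841, 0.207, 0.501], [0.18, -0.978, 0.103], [0.511, 0.003, -0.86]] [-0.18 -0.15  0.85  2.09 -0.41  0.83 -0.45]
1 [ 0.08   0.219 -0.485  0.018  0.011 -0.001] -> [-0.19 -0.11  0.87  2.09 -0.45  0.85 -0.43] err 0.2
8 [ 0.216  0.042 -0.382  0.     0.     0.   ] -> [-0.19  0.11  0.88  2.12 -0.76  0.76 -0.19] err 1.2
```

```bash
(
python3 -m pendant '0.08 0.22 -0.485 0.015 0.011 0 -1; 0 0 0 0 0 0 -1; 0.217 0.042 -0.382 0 0 0 -1; 0.217 0.042 -0.382 0 0 0 -1; 0.217 0.042 -0.382 0 0 0 -1'
python3 -m pendant '0.217 0.042 -0.382 0 0 0 -1; 0.217 0.042 -0.382 0 0 0 -1; 0.217 0.042 -0.382 0 0 0 -1; 0.217 0.042 -0.382 0 0 0 -1; 0 0 0 0 0 0 -1' )
python3 - <<'E'
from pl import *
print(m-38*d-s["eef_pos"])
a=[]
for n,(x,y) in(("side",(235,180)),("top",(325,180))):
    f=manip.capture(n)["frame"][y:y+84,x:x+84,::-1];a.append(cv2.resize(f,(400,400),interpolation=cv2.INTER_CUBIC)) if 0 else None
E
```

```text
time_s: 24.6
eef_pos: [497.9, -269.7, 167.3]
ee_rot: [[0.85, 0.209, 0.484], [0.17, -0.978, 0.123], [0.498, -0.022, -0.867]]
contact_force: [0.2, 1.6, -0.2]
grip_width: 85.7
grip_force: 0.0
time_s: 25.1
eef_pos: [519.1, -264.6, 127.7]
ee_rot: [[0.851, 0.21, 0.481], [0.171, -0.977, 0.124], [0.496, -0.023, -0.868]]
contact_force: [-1.1, 0.1, 1.0]
grip_width: 85.2
grip_force: 0.0
25.1 [ 519.1 -264.6  127.7] [[0.851, 0.21, 0.481], [0.171, -0.977, 0.124], [0.496, -0.023, -0.868]] [-0.2   0.12  0.9   2.11 -0.76  0.77 -0.18]
[ 3.71500229 -0.01343551 -8.83728268]
```

```bash

python3 -m pendant '0.15 0 -0.35 0 0 0 -1; 0 0 0 0 0 0 -1; 0 0 0 0 0 0 0; 0 0 0 0 0 0 0.2; 0 0 0 0 0 0 0.4'
python3 -m pendant '0 0 0 0 0 0 1; 0 0 0 0 0 0 1; 0 0 0 0 0 0 1; 0 0 0 0 0 0 1; 0 0 0 0 0 0 1'
```

```text
time_s: 25.7
eef_pos: [522.2, -265.3, 120.4]
ee_rot: [[0.85, 0.208, 0.484], [0.169, -0.978, 0.124], [0.499, -0.024, -0.866]]
contact_force: [-8.0, 1.3, 16.7]
grip_width: 45.0
grip_force: 58.8
time_s: 26.2
eef_pos: [522.2, -265.5, 120.6]
ee_rot: [[0.85, 0.208, 0.484], [0.168, -0.978, 0.124], [0.499, -0.024, -0.866]]
contact_force: [-4.6, 0.5, 6.7]
grip_width: 45.4
grip_force: 60.0
```

```bash
(
python3 -m pendant '-0.12 -0.023 0.21 0 0 0 1; -0.236 -0.046 0.416 0 0 0 1; -0.236 -0.046 0.416 0 0 0 1; -0.236 -0.046 0.416 0 0 0 1; -0.236 -0.046 0.416 0 0 0 1'
python3 -m pendant '-0.236 -0.046 0.416 0 0 0 1; -0.236 -0.046 0.416 0 0 0 1; -0.1 0 0.6 0 0 0 1; 0 0 0.8 -0.0106 0.0545 0 1; 0 0 0.9 -0.0106 0.0545 0 1'
python3 -m pendant '0 0 0.9 -0.0106 0.0545 0 1; 0 0 0.9 -0.0106 0.0545 0 1; 0 0 0.9 -0.0106 0.0545 0 1; 0 0 0.5 -0.0106 0.0545 0 1; 0 0 0 0 0 0 1' )
python3 - <<'E'
from pl import *
h=lambda x:(np.array(x)+off,F(s["joint_positions"])[1])
q=goto(q,h((535,265,330)));goto(q,h((535,265,118)))
E
```

```text
time_s: 26.7
eef_pos: [494.9, -270.4, 167.1]
ee_rot: [[0.851, 0.208, 0.483], [0.169, -0.978, 0.124], [0.498, -0.024, -0.867]]
contact_force: [0.3, 0.0, -1.5]
grip_width: 45.1
grip_force: 61.7
time_s: 27.2
eef_pos: [479.5, -273.4, 245.6]
ee_rot: [[0.924, 0.2, 0.325], [0.18, -0.979, 0.092], [0.337, -0.027, -0.941]]
contact_force: [0.4, -0.1, -1.2]
grip_width: 45.4
grip_force: 61.9
time_s: 27.7
eef_pos: [483.6, -271.4, 325.7]
ee_rot: [[0.98, 0.197, -0.009], [0.197, -0.98, 0.026], [-0.004, -0.027, -1.0]]
contact_force: [0.4, 0.1, -2.2]
grip_width: 45.4
grip_force: 62.1
27.7 [ 483.6 -271.4  325.7] [[0.98, 0.197, -0.009], [0.197, -0.98, 0.026], [-0.004, -0.027, -1.0]] [-0.23  0.13  0.76  1.56 -0.11  1.51 -0.84]
23 [0.089 0.933 0.007 0.    0.    0.   ] -> [-0.78  0.18  0.3   1.47 -0.08  1.5  -1.85] err 6.1
9 [ 0.027 -0.003 -0.94  -0.    -0.    -0.   ] -> [-0.76  0.29  0.29  1.77 -0.12  1.09 -1.8 ] err 2.3
```

```bash
(
python3 -m pendant '0.08 0.86 0 0 0 0 1; 0.08 0.86 0 0 0 0 1; 0.08 0.86 0 0 0 0 1; 0.08 0.86 0 0 0 0 1; 0.08 0.86 0 0 0 0 1'
python3 -m pendant '0.08 0.86 0 0 0 0 1; 0.08 0.86 0 0 0 0 1; 0.08 0.86 0 0 0 0 1; 0.08 0.86 0 0 0 0 1; 0.08 0.86 0 0 0 0 1'
python3 -m pendant '0.08 0.86 0 0 0 0 1; 0.08 0.86 0 0 0 0 1; 0.08 0.86 0 0 0 0 1; 0.08 0.86 0 0 0 0 1; 0.08 0.86 0 0 0 0 1'
python3 -m pendant '0.08 0.86 0 0 0 0 1; 0.08 0.86 0 0 0 0 1; 0.08 0.86 0 0 0 0 1; 0.08 0.86 0 0 0 0 1; 0.08 0.86 0 0 0 0 1'
python3 -m pendant '0.08 0.86 0 0 0 0 1; 0.08 0.86 0 0 0 0 1; 0.08 0.86 0 0 0 0 1; 0.08 0.86 0 0 0 0 1; 0.08 0.86 0 0 0 0 1'
python3 -m pendant '0 0 -0.7 0 0 0 1; 0 0 -0.9 0 0 0 1; 0 0 -0.9 0 0 0 1; 0 0 -0.6 0 0 0 1; 0 0 0 0 0 0 1' ) | grep -E "eef|force"
python3 - <<'E'
from h import *
from workcell import manip
s=manip.sense();print(s["eef_pos"],s["ee_rot"].round(3).tolist(),s["joint_positions"].round(2))
a=[]
for n,(x,y) in(("side",(215,90)),("top",(90,180))):
    c=manip.capture(n);np.savez(n+"3.npz",**c);f=c["frame"][y:y+84,x:x+84,::-1];a.append(cv2.resize(f,(400,400),interpolation=cv2.INTER_CUBIC))
    T=np.linalg.inv(c["T"])
    for nm,p in(("yel rim",(534,265.5,110)),("blue bottom",s["eef_pos"]-[0,0,109])):
        p=T@np.r_[p,1];print(n,nm,(c["fx"]*p[0]/p[2]+c["cx"]).round(1),(c["fy"]*p[1]/p[2]+c["cy"]).round(1))
cv2.imwrite("pics/g6.png",np.hstack(a))
E
```

```text
eef_pos: [490.2, -165.1, 324.1]
contact_force: [0.1, -0.6, -1.6]
grip_force: 62.2
eef_pos: [500.4, -57.7, 324.2]
contact_force: [0.3, -0.1, -1.6]
grip_force: 62.2
eef_pos: [510.6, 49.6, 324.2]
contact_force: [0.0, -0.2, -2.1]
grip_force: 62.2
eef_pos: [520.9, 157.0, 324.3]
contact_force: [0.3, -0.3, -1.4]
grip_force: 62.2
eef_pos: [531.3, 266.0, 324.8]
contact_force: [0.4, 0.3, -1.7]
grip_force: 62.1
eef_pos: [530.3, 264.8, 245.1]
contact_force: [0.2, 0.3, -1.6]
grip_force: 62.1
[530.30855364 264.82505522 245.05305068] [[0.981, 0.194, -0.011], [0.194, -0.981, 0.026], [-0.006, -0.028, -1.0]] [-0.77  0.21  0.3   1.61 -0.09  1.33 -1.84]
side yel rim 248.5 139.4
side blue bottom 247.3 132.4
top yel rim 113.5 228.0
top blue bottom 109.4 227.8
```

View pics/g6.png

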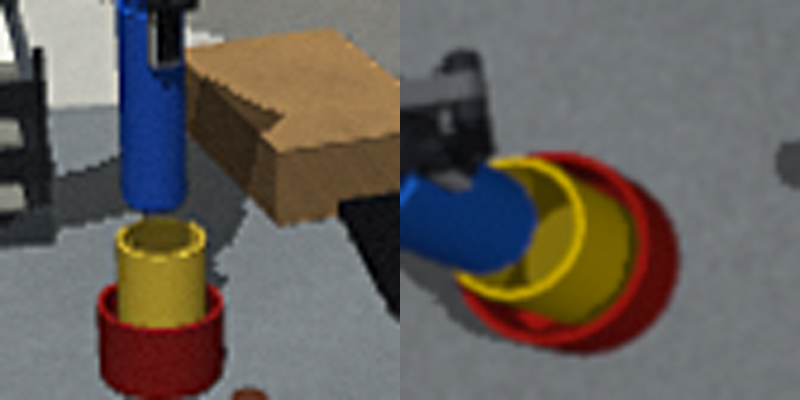

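The side view shows the blue bottom at x 247.0 and the yellow rim at 248.4, so blue needs +4 mm in x. The tool also leans about 1.5° towards +y. I'll correct both and then lower.

```bash
(
python3 -m pendant '0.16 0 0 -0.0166 -0.003 0 1; 0 0 0 0 0 0 1; 0 0 -0.4 0 0 0 1; 0 0 -0.4 0 0 0 1; 0 0 -0.4 0 0 0 1'
python3 -m pendant '0 0 -0.3 0 0 0 1; 0 0 -0.3 0 0 0 1; 0 0 -0.3 0 0 0 1; 0 0 0 0 0 0 1; 0 0 0 0 0 0 1' )
```

```text
time_s: 31.3
eef_pos: [535.0, 264.7, 216.1]
ee_rot: [[0.981, 0.194, -0.004], [0.194, -0.981, 0.002], [-0.003, -0.003, -1.0]]
contact_force: [-0.6, -0.9, -1.9]
grip_width: 45.3
grip_force: 62.2
time_s: 31.8
eef_pos: [535.3, 264.9, 194.8]
ee_rot: [[0.981, 0.194, -0.003], [0.194, -0.981, 0.002], [-0.003, -0.003, -1.0]]
contact_force: [0.1, 0.2, -2.5]
grip_width: 45.3
grip_force: 62.1
```

```bash
(
python3 -m pendant '-0.03 0.02 -0.3 0 0 0 1; 0 0 -0.4 0 0 0 1; 0 0 -0.4 0 0 0 1; 0 0 -0.4 0 0 0 1; 0 0 0 0 0 0 1'
python3 -m pendant '0 0 -0.3 0 0 0 1; 0 0 -0.3 0 0 0 1; 0 0 -0.15 0 0 0 1; 0 0 -0.1 0 0 0 1; 0 0 0 0 0 0 1'
python3 -m pendant '0 0 -0.08 0 0 0 1; 0 0 -0.08 0 0 0 1; 0 0 -0.06 0 0 0 1; 0 0 0 0 0 0 1; 0 0 0 0 0 0 1' ) | grep -E "eef|contact"
```

```text
eef_pos: [533.5, 264.9, 155.2]
contact_force: [-0.3, -0.5, -1.6]
eef_pos: [534.3, 265.3, 135.7]
contact_force: [-0.3, -0.7, -1.7]
eef_pos: [534.5, 265.4, 130.6]
contact_force: [-0.1, -0.2, -2.0]
```

```bash
(
python3 -m pendant '0 0 -0.08 0 0 0 1; 0 0 -0.08 0 0 0 1; 0 0 -0.06 0 0 0 1; 0 0 0 0 0 0 1; 0 0 0 0 0 0 1'
python3 -m pendant '0 0 -0.06 0 0 0 1; 0 0 0 0 0 0 1; 0 0 -0.06 0 0 0 1; 0 0 0 0 0 0 1; 0 0 0 0 0 0 1'
python3 -m pendant '0 0 -0.04 0 0 0 1; 0 0 0 0 0 0 1; 0 0 0 0 0 0 1; 0 0 0 0 0 0 1; 0 0 0 0 0 0 1' ) | grep -E "eef|contact"
```

```text
eef_pos: [534.4, 265.4, 125.0]
contact_force: [0.2, -0.3, -1.4]
eef_pos: [534.5, 265.4, 122.0]
contact_force: [0.5, 1.0, -1.5]
eef_pos: [534.5, 265.4, 121.1]
contact_force: [0.7, 0.0, -1.8]
```

```bash
(
python3 -m pendant '0 0 -0.05 0 0 0 1; 0 0 0 0 0 0 1; 0 0 0 0 0 0 1; 0 0 0 0 0 0 1; 0 0 0 0 0 0 1'
python3 -m pendant '0 0 -0.05 0 0 0 1; 0 0 0 0 0 0 1; 0 0 0 0 0 0 1; 0 0 0 0 0 0 1; 0 0 0 0 0 0 1'
python3 -m pendant '0 0 -0.05 0 0 0 1; 0 0 0 0 0 0 1; 0 0 0 0 0 0 1; 0 0 0 0 0 0 1; 0 0 0 0 0 0 1' ) | grep -E "eef|contact"
```

```text
eef_pos: [534.5, 265.4, 119.9]
contact_force: [0.3, 1.0, -2.4]
eef_pos: [534.5, 265.4, 118.6]
contact_force: [0.9, -0.1, -1.0]
eef_pos: [534.9, 265.5, 117.9]
contact_force: [0.4, -0.3, 5.6]
```

```bash
(
python3 -m pendant '0 0 0 0 0 0 0.6; 0 0 0 0 0 0 0.2; 0 0 0 0 0 0 -0.2; 0 0 0 0 0 0 -0.6; 0 0 0 0 0 0 -1'
python3 -m pendant '0 0 0 0 0 0 -1; 0 0 0 0 0 0 -1; 0 0 0 0 0 0 -1; 0 0 0.2 0 0 0 -1; 0 0 0.3 0 0 0 -1'
python3 -m pendant '0 0 0.6 0 0 0 -1; 0 0 0.8 0 0 0 -1; 0 0 0.9 0 0 0 -1; 0 0 0.9 0 0 0 -1; 0 0 0.9 0 0 0 -1'
python3 -m pendant '0 0 0.6 0 0 0 -1; 0 -0.9 0 0 0 0 -1; 0 -0.9 0 0 0 0 -1; 0 -0.9 0 0 0 0 -1; 0 -0.9 0 0 0 0 -1' 
python3 -m pendant '0 -0.9 0 0 0 0 -1; 0 -0.9 0 0 0 0 -1; 0 -0.9 0 0 0 0 -1; 0 0 0 0 0 0 -1; 0 0 0 0 0 0 -1' ) | grep -E "eef|contact|width"
python3 - <<'E'
from h import *
from workcell import manip
for n,pts in(("side",[("blue rim",(534.5,265.4,155)),("yel rim",(534,265.5,110))]),("top",[("blue rim",(534.5,265.4,155)),("tub rim",(533.5,265.5,60))])):
    c=manip.capture(n);T=np.linalg.inv(c["T"]);hsv=cv2.cvtColor(c["frame"],cv2.COLOR_RGB2HSV)
    for nm,p in pts:
        p=T@np.r_[p,1];print(n,nm,(c["fx"]*p[0]/p[2]+c["cx"]).round(1),(c["fy"]*p[1]/p[2]+c["cy"]).round(1))
    x0,x1,y0,y1=(225,275,100,180) if n=="side" else(80,160,195,260)
    for k,lo,hi in(("red",(0,150,40),(6,255,255)),("yel",(22,150,40),(32,255,255)),("blu",(105,150,40),(125,255,255))):
        m=cv2.inRange(hsv,lo,hi)[y0:y1,x0:x1];x,y,w,h=cv2.boundingRect(m);print(n,k,x+x0,y+y0,w,h)
E
```

```text
eef_pos: [534.2, 265.3, 117.0]
contact_force: [0.6, -0.1, -0.4]
grip_width: 78.1
eef_pos: [534.3, 265.3, 130.0]
contact_force: [0.2, -0.0, 0.0]
grip_width: 85.6
eef_pos: [534.6, 265.4, 234.8]
contact_force: [0.1, 0.4, -0.8]
grip_width: 85.6
eef_pos: [534.4, 174.5, 248.0]
contact_force: [0.3, -0.1, -0.4]
grip_width: 85.0
eef_pos: [534.6, 107.8, 247.9]
contact_force: [-1.1, 0.0, 0.2]
grip_width: 85.6
side blue rim 248.4 127.0
side yel rim 248.5 139.4
side red 236 150 26 24
side yel 239 137 19 22
side blu 242 125 14 18
top blue rim 105.8 224.3
top tub rim 121.3 231.7
top red 80 195 80 65
top yel 80 195 0 0
top blu 80 195 0 0
```

```bash
python3 -c "
from workcell import manip;print(manip.finish_job())"
```

```text
the job is handed in; nothing more can be done
None
```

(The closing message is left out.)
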